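# Lift the green lid off the test-tile box and rack it

## Task

Open the test-tile box with the green lid: swing the lid up by its black bar handle until it stands upright on its hinge pins, then lift it straight up off the pins and stand it, hinge hooks down, fully down in the empty middle slot of the wooden rack, and let go. Leave the orange lid of the other box shut and undisturbed.

Things in the scene. Friction and masses are not known exactly. Their poses are not given: they have to be found in the camera images.
- green_lid: Loose lid, 0.25-0.5 kg, 190 wide, 10 thick. Origin on hinge axis, mid-width, mid-thickness; x to handle, z up when shut. Panel x 14-150. Black round bar 12 thick along y at x 195, 100 clear; 39 gap to panel: open fingers to about 40. It can turn in the grip (gripper stays pointing down). Falls if let go. Hooks at y +-55, x -20 to 14, 19 thick, open to -x: lift off when upright, x up. mm.
- box_pins (a point): Mid-point of the hinge axis of the green lid's fixed white box (125 deep, 180 wide, 70 high), 75 mm above the table. Two fixed pins 8 mm thick lie along y, centred at y -55 and +55 mm. x points out behind the box, z up; the shut lid's handle is on the -x side. While the lid is on its pins its origin is within 3 mm of here. Lift it over 20 mm to clear them.
- slot (a point): Floor centre of the empty middle slot of the fixed pale wood rack (150 x 200 mm), 12 mm above the table. The slot runs along y, 200 long, open ends; its walls flare: 26 mm apart in x at the floor, 56 mm at their tops 70 mm above here; white plaster slabs behind them reach 80 mm above here. z up. A lid stood in it has its origin 20 mm, its bar 215 mm above here, and may lean; either face may point either way.
- orange_lid: Orange lid of the other white box, same shape, size and axes as the green lid and its box. It lies shut and must be left so.
Mind the look-alikes: they are no part of the job. Leave any blue look-alike of the part that bears slot alone.

How it is judged:
By the outcome, as a careful person would: the job done as asked, in the order asked, and still so for the second after the job is handed in, with the robot touching nothing.
It also fails if it takes over 61 s, if anything falls off the work surface, if the arm or the gripper's body presses on something with over 40 N, if the wrist force passes 120 N, or if a joint passes its speed limit or range.

## Robot

A 6-joint arm with a two-finger parallel gripper is mounted at the origin on the work surface. World frame = base frame: x ahead of the robot, y to its left, z up, the work surface at z = 0. Lengths are in mm, angles in rad, forces in N, time in s.
With the tool pointing down it reaches from about 350 to 975 mm from the base axis. Payload 7.1 kg.
Tool frame: the origin (TCP) lies between the finger pads; the fingertips stand 17 mm ahead of it and the grasp point (between the pads) lies 2 mm behind it (tip_reach is the y of the fingertips in the tool frame, in mm); y points along the fingers, x is the direction in which the jaws open and shut, and the axes are right-handed (so a half turn about y gives the same grasp; the last joint's range is limited). The gripper opens to 88 mm and grips with 3 to 60 N. Pads are 20 mm wide; open, the fingers measure 115 mm over their backs; the gripper's body (75 mm by 178 mm) begins 61 mm behind the grasp point.
Start: joints at [-1.173, 0.423, 1.63, -0, 1.089, -0.019], TCP at [253.038, -571.469, 239.675] pointing down, gripper open.
Joint ranges: [-3, 3], [-0.9, 2.11], [0.09, 2.58], [-1.31, 4.45], [0.11, 2.69], [-2.54, 2.54]. Speed limits (rad/s): [2.39, 2.39, 3.01, 3.14, 3.14, 3.14].

## Interface

Orientations are given as a rotation vector (axis times angle).
In Python, from workcell import get_obs, get_image, camera_model, close_job, silhouettes, tip_of, tip_reach gives the robot as it stands. The module is installed in compiled form; this text tells all that it offers.
- The arm moves only by the tool arm_command, never from a script. Its argument "targets" is a list of rows, each a list of 4 numbers: the shift along the tool's x, y, z in mm, then the turn about the tool's y in rad. A call has 1 to 20 rows; each row shifts and turns the commanded pose from where the row before left it, along the tool's axes as they then stand; what a row does not reach is not made up. A row lasts 1/12 s, in which the tool goes at most 41.7 mm and 7.16 degrees, less where a joint would pass 70% of its speed; a pose out of reach is approached as far as the arm can. A call is refused whole if a number of a shift passes 41.7 or a number of a turn 0.125, either way. A call with a gripper value outside its range is refused whole. "gripper" is the opening in per cent of the stroke, from 0 (shut) to 100 (fully open), set as the call begins (left out, the last holds). The fingers move at their own pace and stop on an object; the grip force is fixed at half the most. Time passes only in rows, so rows that do not move let the fingers close. It gives the time, the measured TCP pose, the force and the opening at its end, in the units of the state.
- get_obs(): the state, without advancing time (a new reading comes with each control period).
- get_image(name): name is "scene" or "side" or "wrist"; returns the picture (400x640x3 uint8, blue, green, red); there is no depth.
- camera_model(name): a dict with "mtx" (3x3 intrinsics, pixels), "position" and "orientation" of the camera in the world. Camera axes: x right, y up, looking along -z (the intrinsics and any distortion apply to the point x, -y, -z); pixel columns grow to the right and rows downward; lengths in mm; the calibration is good to about 2 mm. The wrist camera is an equidistant fisheye: a pixel r from the principal point sees the ray r / f radians off the axis. A picture is of the moment at which its call begins: read the wrist's pose just before it. camera_model takes no time and is no camera call; for the wrist camera it gives the pose at the moment of the call.
- close_job(): hands the job in, once; it reports no verdict.
Trained networks look in the newest picture that a camera, given by its name, has taken for a name from the list of things; names that differ only in an ending like _2 or _b are one class to them, and where a whole thing is asked for, a point or a joint stands for the part that bears it (a point fixed in the world has none). Each returns a list of dicts, best first, with "conf" (0 to 1); they miss things now and then, are a little off and sometimes report something else, mostly with a low value. They report only what shows in the picture. A call takes as long as a camera call. They do not tell look-alikes from the thing itself.
- silhouettes(camera, thing): "pixels" (400x640 bool, what is visible of it) and "at" ([column, row] in pixels, amid what is visible of it).
- tip_of(camera, thing): "at" ([column, row] in pixels: a listed point, or the origin of a listed thing).
The state is a dict: "t": time; "qpos": joint angles; "qvel": joint speeds; "joint_torque": joint torques, N m; "ee_pos": TCP position; "orientation": TCP orientation; "ft_force": force on the tool from outside, world axes, zero at the start; "moment": the same for the moment, N m; "width": finger opening in mm.
Only numpy, scipy, OpenCV 4.12 (cv2) and the standard library are available. Lean on these libraries where they do the work, as an engineer would, in place of code of your own. Each camera call takes 0.05 s, during which the arm holds its last target. There are 200 camera calls.

## Working session

There is one attempt and no reset: what is moved stays moved. The work goes in short steps, Python scripts to look and compute and a tool call to move; the robot and the scene stay as the last step left them, time stands still between calls to the robot, and variables do not carry over. Pictures are saved under pics/ and viewed, about 8 in all and at most 12, crops included, and the job is handed in when it is done.

Besides the shell and the picture viewer there is one more tool, called after "Request:" by a JSON object that holds its "method" and its "body". arm_command: Moves the arm, as the interface text tells. Its arguments: {"type":"object","properties":{"targets":{"type":"array","items":{"type":"array","items":{"type":"number"}}},"gripper":{"type":"number"}},"required":["targets"]}

```bash
mkdir -p pics; cat > h.py <<'E'
import numpy as np, cv2
from workcell import *
from scipy.spatial.transform import Rotation as R
def rot(o):
    o=np.array(o,float)
    if o.shape==(3,3): return o
    if o.shape==(3,): return R.from_rotvec(o).as_matrix()
    raise Exception(o)
def ray(name,px):
    c=camera_model(name);K=np.array(c['mtx']);px=np.array(px,float)
    u=(px[0]-K[0,2])/K[0,0];v=(px[1]-K[1,2])/K[1,1]
    if name=='wrist':
        r=np.hypot(u,v);s=np.sin(r)/r if r>1e-9 else 1
        d=np.array([u*s,-v*s,-np.cos(r)])
    else:
        d=np.array([u,v,1.])
        if c.get('dist') is not None:
            q=cv2.undistortPoints(px.reshape(1,1,2),K,np.array(c['dist'],float)).ravel();d[:2]=q
        d=np.array([d[0],-d[1],-1])
    return np.array(c['position'],float),rot(c['orientation'])@d
def atz(name,px,z):
    p,d=ray(name,px);return p+d*(z-p[2])/d[2]
def tri(rs):
    A=0;b=0
    for p,d in rs:
        d=d/np.linalg.norm(d);M=np.eye(3)-np.outer(d,d);A=A+M;b=b+M@p
    x=np.linalg.solve(A,b);return x,[np.linalg.norm(np.cross(x-p,d/np.linalg.norm(d))) for p,d in rs]
E
python3 - <<'E'
from h import *
np.set_printoptions(precision=3,suppress=True)
ims=[]
for n in ['scene','side','wrist']:
    im=get_image(n);ims.append(im);cv2.imwrite(f'pics/{n}0.png',im)
    c=camera_model(n);print(n,c)
    for t,z in [('green_lid',75),('orange_lid',75),('box_pins',75),('slot',12)]:
        for d in tip_of(n,t): print(n,t,round(d['conf'],2),np.round(d['at']),atz(n,d['at'],z))
o=get_obs();print(o)
E
```

```text
scene {'mtx': array([[438.117,   0.   , 320.517],
       [  0.   , 438.117, 196.344],
       [  0.   ,   0.   ,   1.   ]]), 'position': array([1242.066, -576.689,  775.027]), 'orientation': array([0.88 , 0.43 , 0.855])}
scene green_lid 0.78 [365. 233.] [657.588   7.909  75.   ]
scene orange_lid 0.68 [250. 276.] [ 613.937 -288.637   75.   ]
scene box_pins 0.84 [368. 235.] [667.677   8.342  75.   ]
scene slot 0.98 [407. 189.] [525.632 302.114  12.   ]
scene slot 0.71 [356. 155.] [278.529 312.326  12.   ]
side {'mtx': array([[401.992,   0.   , 318.724],
       [  0.   , 401.992, 195.908],
       [  0.   ,   0.   ,   1.   ]]), 'position': array([158.951, 770.402, 716.836]), 'orientation': array([ 0.253, -1.212, -2.458])}
side green_lid 0.61 [263. 179.] [672.273   7.772  75.   ]
side orange_lid 0.56 [325. 136.] [ 614.799 -284.161   75.   ]
side box_pins 0.9 [261. 175.] [686.327  -7.559  75.   ]
side slot 0.98 [253. 289.] [524.781 304.248  12.   ]
side slot 0.71 [361. 324.] [278.861 288.794  12.   ]
wrist {'mtx': array([[309.707,   0.   , 322.33 ],
       [  0.   , 309.707, 196.65 ],
       [  0.   ,   0.   ,   1.   ]]), 'position': array([ 318.521, -543.291,  383.16 ]), 'orientation': array([-0.233,  0.152, -1.148])}
{'t': 0.75, 'qpos': array([-1.173,  0.423,  1.63 , -0.   ,  1.089, -0.019]), 'qvel': array([-0.   , -0.   , -0.001,  0.001, -0.001, -0.002]), 'joint_torque': array([ -0.002, -54.448, -27.402,   0.064,   0.017,  -0.   ]), 'ee_pos': array([ 253.04 , -571.463,  239.693]), 'orientation': array([-1.378,  0.897, -0.897]), 'ft_force': array([-0.045, -0.404,  0.145]), 'moment': array([-0.021, -0.018, -0.02 ]), 'width': 87.95042344578094}
```

View pics/scene0.png

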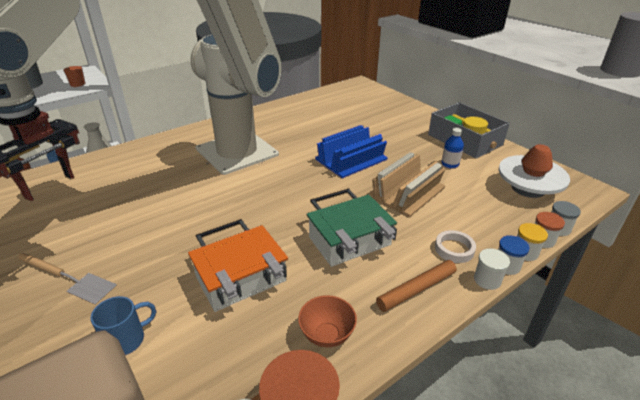

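View pics/side0.png

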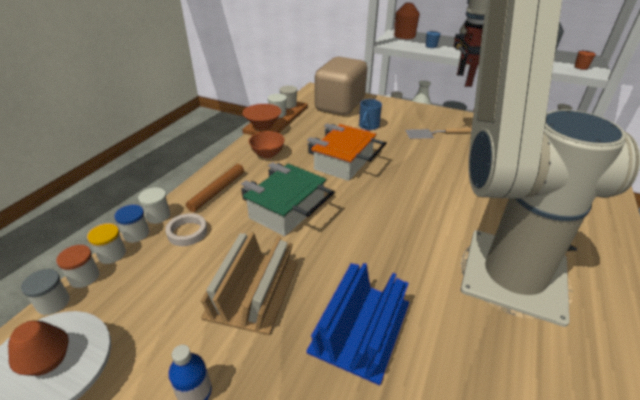

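```bash
cat >> h.py <<'E'
def proj(name,P):
    c=camera_model(name);K=np.array(c['mtx']);q=(np.atleast_2d(P)-c['position'])@rot(c['orientation'])
    if name=='wrist':
        r=np.hypot(q[:,0],q[:,1]);th=np.arctan2(r,-q[:,2]);return np.c_[K[0,0]*th*q[:,0]/r+K[0,2],-K[1,1]*th*q[:,1]/r+K[1,2]]
    return np.c_[K[0,0]*q[:,0]/-q[:,2]+K[0,2],-K[1,1]*q[:,1]/-q[:,2]+K[1,2]]
def box(x0,x1,y0,y1,z0,z1): return np.array([[x,y,z] for x in(x0,x1) for y in(y0,y1) for z in(z0,z1)],float)
LID=[box(14,150,-95,95,-5,5),box(189,201,-56,56,-6,6),box(150,195,50,60,-5,5),box(150,195,-60,-50,-5,5),box(-20,14,-64.5,-45.5,-9,9),box(-20,14,45.5,64.5,-9,9)]
def T(x,y,z,yaw,P): c,s=np.cos(yaw),np.sin(yaw);return P@np.array([[c,s,0],[-s,c,0],[0,0,1]])+[x,y,z]
def mask(name,parts):
    m=np.zeros((400,640),np.uint8)
    for P in parts: cv2.fillConvexPoly(m,cv2.convexHull(np.round(proj(name,P)*16).astype(np.int32)),1,shift=4)
    return m>0
E
python3 - <<'E'
from h import *
from scipy.optimize import minimize
np.set_printoptions(precision=3,suppress=True)
S={}
for n,at in [('scene',(352,222)),('side',(287,196))]:
    im=get_image(n)
    for th in ['green_lid','slot']:
        L=silhouettes(n,th)
        print(n,th,[(round(d['conf'],2),np.round(d['at']),d['pixels'].sum()) for d in L])
        ref=at if th=='green_lid' else ((407,185) if n=='scene' else (250,285))
        d=min(L,key=lambda d:np.hypot(*(np.array(d['at'])-ref)));S[n,th]=d['pixels']
    if n=='scene': a=im[140:220,360:460]
    else: b=im[225:335,195:300]
def cost(v):
    c=0
    for n in('scene','side'):
        m=mask(n,[T(v[0],v[1],75,v[2],P) for P in LID]);s=S[n,'green_lid'];c+=1-(m&s).sum()/(m|s).sum()
    return c
best=min((minimize(cost,[667,5,np.pi+y],method='Nelder-Mead',options=dict(initial_simplex=np.array([[667,5,np.pi+y],[687,5,np.pi+y],[667,20,np.pi+y],[667,5,np.pi+y+.2]]))) for y in(-.3,-.1,.1,.3)),key=lambda r:r.fun)
print(best.x,best.fun)
np.savez('s.npz',**{f'{k[0]}_{k[1]}':v for k,v in S.items()})
out=np.hstack([cv2.resize(a,(400,400),interpolation=cv2.INTER_CUBIC)[:, :],cv2.resize(b,(400,400),interpolation=cv2.INTER_CUBIC)])
cv2.imwrite('pics/rack.png',out)
E
```

```text
scene green_lid [(0.62, array([352., 218.]), np.int64(3190))]
scene slot [(0.7, array([408., 186.]), np.int64(3052)), (0.61, array([351., 149.]), np.int64(2541))]
side green_lid [(0.83, array([286., 190.]), np.int64(2779))]
side slot [(0.86, array([360., 324.]), np.int64(7650)), (0.84, array([248., 286.]), np.int64(6497))]Traceback (most recent call last):
  File "<stdin>", line 19, in <module>
  File "<stdin>", line 19, in <genexpr>
    res = _minimize_neldermead(fun, x0, args, callback, bounds=bounds,
                               **options)
    fxcc = func(xcc)
    fx = function(np.copy(x), *(wrapper_args + args))
  File "<stdin>", line 17, in cost
  File "h.py", line 38, in mask
    for P in parts: cv2.fillConvexPoly(m,cv2.convexHull(np.round(proj(name,P)*16).astype(np.int32)),1,shift=4)
                                                                 ~~~~^^^^^^^^
  File "h.py", line 29, in proj
    c=camera_model(name);K=np.array(c['mtx']);q=(np.atleast_2d(P)-c['position'])@rot(c['orientation'])
ValueError: time passes only in moves, steps and waits
```

```bash
cat > p.py <<'E'
s=open('h.py').read()
s=s.replace("import numpy as np, cv2\nfrom workcell import *","import numpy as np, cv2\nimport workcell\nfrom workcell import *\n_C={}\ndef camera_model(n):\n    if n not in _C: _C[n]=workcell.camera_model(n)\n    return _C[n]\n")
open('h.py','w').write(s)
E
python3 p.py
python3 - <<'E'
from h import *
from scipy.optimize import minimize
np.set_printoptions(precision=3,suppress=True)
S={}
for n,at in [('scene',(352,222)),('side',(287,196))]:
    im=get_image(n)
    for th in ['green_lid','slot']:
        L=silhouettes(n,th)
        ref=at if th=='green_lid' else ((407,185) if n=='scene' else (250,285))
        d=min(L,key=lambda d:np.hypot(*(np.array(d['at'])-ref)));S[n,th]=d['pixels']
    if n=='scene': a=im[140:220,360:460]
    else: b=im[225:335,195:300]
np.savez('s.npz',**{f'{k[0]}_{k[1]}':v for k,v in S.items()})
cv2.imwrite('pics/rack.png',np.hstack([cv2.resize(a,(400,400),interpolation=cv2.INTER_CUBIC),cv2.resize(b,(400,400),interpolation=cv2.INTER_CUBIC)]))
def fit(th,parts,z,x0):
    def cost(v):
        c=0
        for n in('scene','side'):
            m=mask(n,[T(v[0],v[1],z,v[2],P) for P in parts]);s=S[n,th];c+=1-(m&s).sum()/(m|s).sum()
        return c
    R_=[]
    for y in(-.4,-.15,.1,.35):
        x=np.array(x0)+[0,0,y]
        R_.append(minimize(cost,x,method='Nelder-Mead',options=dict(initial_simplex=[x,x+[20,0,0],x+[0,20,0],x+[0,0,.2]])))
    R_.sort(key=lambda r:r.fun);print(th,[(r.x,r.fun) for r in R_[:2]]);return R_[0].x
l=fit('green_lid',LID,75,[667,5,np.pi])
RACK=[box(-75,75,-100,100,-12,0)]+[np.array([[s*x,y,z] for (x,z) in q for y in(-100,100)],float) for s in(-1,1) for q in [((13,0),(28,70),(35,80),(45,80),(30,0))]]
r=fit('slot',RACK,12,[525,303,0])
print(get_obs()['t'])
E
```

```text
Traceback (most recent call last):
ValueError: min() iterable argument is empty
```

```bash
cat > fit.py <<'E'
from h import *
from scipy.optimize import minimize
np.set_printoptions(precision=3,suppress=True)
S={}
REF={('scene','green_lid'):(352,218),('side','green_lid'):(286,190),('scene','slot'):(408,186),('side','slot'):(248,286)}
for n in('scene','side'):
    for k in range(4):
        im=get_image(n)
        for th in ['green_lid','slot']:
            if (n,th) in S: continue
            L=[d for d in silhouettes(n,th) if np.hypot(*(np.array(d['at'])-REF[n,th]))<20]
            if L: S[n,th]=L[0]['pixels']
        if (n,'slot') in S and (n,'green_lid') in S: break
    if n=='scene': a=im[140:220,360:460]
    else: b=im[225:335,195:300]
cv2.imwrite('pics/rack.png',np.hstack([cv2.resize(a,(400,400),interpolation=cv2.INTER_CUBIC),cv2.resize(b,(400,400),interpolation=cv2.INTER_CUBIC)]))
print(list(S),get_obs()['t'])
def fit(th,parts,z,x0):
    def cost(v):
        c=0
        for n in('scene','side'):
            if (n,th) not in S: continue
            m=mask(n,[T(v[0],v[1],z,v[2],P) for P in parts]);s=S[n,th];c+=1-(m&s).sum()/(m|s).sum()
        return c
    R_=[]
    for y in(-.4,-.15,.1,.35):
        x=np.array(x0)+[0,0,y]
        R_.append(minimize(cost,x,method='Nelder-Mead',options=dict(initial_simplex=[x,x+[20,0,0],x+[0,20,0],x+[0,0,.2]])))
    R_.sort(key=lambda r:r.fun);print(th,[(r.x,r.fun) for r in R_[:2]]);return R_[0].x
l=fit('green_lid',LID,75,[667,5,np.pi])
RACK=[box(-75,75,-100,100,-12,0)]+[np.array([[s*x,y,z] for (x,z) in q for y in(-100,100)],float) for s in(-1,1) for q in [((13,0),(28,70),(35,80),(45,80),(30,0))]]
r=fit('slot',RACK,12,[525,303,0])
E
python3 fit.py
```

```text
[('scene', 'green_lid'), ('scene', 'slot'), ('side', 'green_lid'), ('side', 'slot')] 1.45
green_lid [(array([675.773,   0.129,   2.961]), np.float64(0.22056644608206133)), (array([676.023,  -0.01 ,   2.956]), np.float64(0.2212381852206522))]
slot [(array([530.991, 300.789,   0.169]), np.float64(0.2368938856109699)), (array([530.665, 296.893,   0.189]), np.float64(0.2378262128323232))]
```

View pics/rack.png

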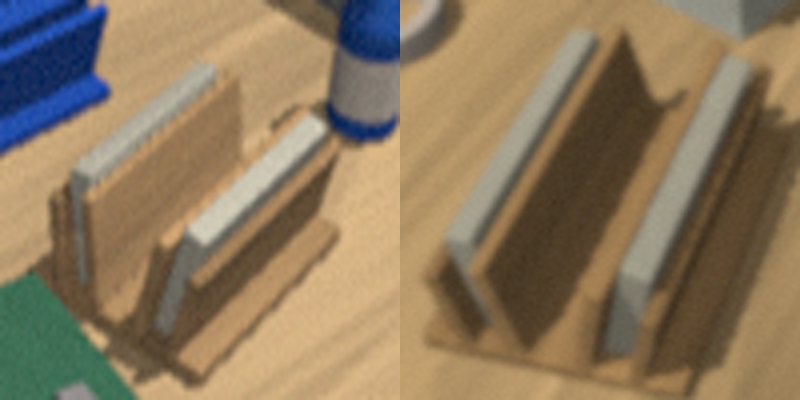

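```bash
cat > go.py <<'E'
from h import *
import sys
np.set_printoptions(precision=3,suppress=True)
def plan(p,u):
    o=get_obs();M=rot(o['orientation']);x=M[:,0]
    a=np.arctan2(u[1],u[0]);b=np.arctan2(x[1],x[0])
    d=(a-b+np.pi/2)%np.pi-np.pi/2   # world yaw
    M2=R.from_rotvec([0,0,d]).as_matrix()@M
    print('toolaxes',M.round(3).tolist(),'turn about tool y',-d*np.sign(-M[2,1]) if 0 else d*M[2,1],'shift after turn',M2.T@(np.array(p)-o['ee_pos']),'before turn',M.T@(np.array(p)-o['ee_pos']),'ee',o['ee_pos'],'t',o['t'],'F',o['ft_force'])
if __name__=='__main__':
    v=[float(a) for a in sys.argv[1:]];plan(v[:3],(np.cos(v[3]),np.sin(v[3])))
E
python3 go.py 484 35 200 2.961
python3 - <<'E'
from h import *
for n,L in {'scene':[((408.75,189),(440,165)),((380,175),(412.5,154))],'side':[((209.4,293.8),(243.6,234.6)),((256.7,303.4),(282.9,242.9))]}.items():
    for a,b in L:
        A,B=atz(n,a,92),atz(n,b,92);d=B-A;print(n,A.round(),B.round(),np.hypot(d[0],d[1]).round(),np.arctan2(-d[0],d[1]).round(3))
E
```

```text
toolaxes [[0.405, -0.0, 0.914], [-0.914, 0.0, 0.405], [-0.0, -1.0, -0.0]] turn about tool y -0.9734120482499907 shift after turn [118.292  39.637 638.105] before turn [-461.053   39.656  456.727] ee [ 253.021 -571.48   239.664] t 1.45 F [ 0.206 -0.601  0.47 ]
scene [604. 215.  92.] [572. 382.  92.] 170.0 0.191
scene [506. 200.  92.] [478. 363.  92.] 166.0 0.167
side [553. 402.  92.] [586. 234.  92.] 172.0 -2.954
side [459. 383.  92.] [493. 219.  92.] 167.0 -2.94
```

Request:
{"method": "arm_command", "body": {"targets": [[0,0,0,-0.1217],[0,0,0,-0.1217],[0,0,0,-0.1217],[0,0,0,-0.1217],[0,0,0,-0.1217],[0,0,0,-0.1217],[0,0,0,-0.1217],[0,0,0,-0.1217],[0,0,0,0]], "gripper": 45}}

```text
t: 2.2
ee_pos: [253.0, -571.5, 239.7]
orientation: [-1.566, 0.138, -0.138]
ft_force: [0.6, -0.2, 0.1]
width: 39.7
```

Request:
{"method": "arm_command", "body": {"targets": [[6.5,2,15,0],[6.5,2,25,0],[6.5,2,35,0],[6.5,2,37,0],[6.5,2,37,0],[6.5,2,37,0],[6.5,2,37,0],[6.5,2,37,0],[6.5,2,37,0],[6.5,2,37,0],[6.5,2,37,0],[6.5,2,37,0],[6.5,2,37,0],[6.5,2,37,0],[6.5,2,37,0],[6.5,2,37,0],[6.5,2,37,0],[6.5,2,37,0],[0,2,0,0],[0,0,0,0]]}}

```text
t: 3.87
ee_pos: [480.8, 29.5, 201.2]
orientation: [-1.566, 0.141, -0.14]
ft_force: [0.2, -0.4, -0.0]
width: 39.4
```

```bash
python3 go.py 484 35 200 2.961; python3 - <<'E'
from h import *
im=get_image('wrist')
for t,z in [('green_lid',75),('box_pins',75),('slot',12)]:
    for d in tip_of('wrist',t): print(t,round(d['conf'],2),np.round(d['at']),atz('wrist',d['at'],z).round(1))
L=silhouettes('wrist','green_lid')
for v in [(676,0.,2.961)]:
    for P in LID: cv2.polylines(im,[cv2.convexHull(proj('wrist',T(v[0],v[1],75,v[2],P)).round().astype(np.int32))],True,(0,0,255),1)
if L: np.save('ws.npy',L[0]['pixels']);print(L[0]['conf'],L[0]['at'])
cv2.imwrite('pics/w1.png',im)
E
```

```text
toolaxes [[0.984, -0.001, 0.178], [-0.178, 0.0, 0.984], [-0.001, -1.0, -0.0]] turn about tool y 0.0011952121285698238 shift after turn [2.161 1.226 6.008] before turn [2.169 1.226 6.005] ee [480.796  29.478 201.229] t 3.8667 F [ 0.213 -0.435 -0.018]
green_lid 0.74 [511. 190.] [671.7  -3.3  75. ]
box_pins 0.75 [510. 191.] [671.2  -4.5  75. ]
slot 0.65 [125.  12.] [277.7 287.6  12. ]
0.76 [435.5, 168.3]
```

View pics/w1.png

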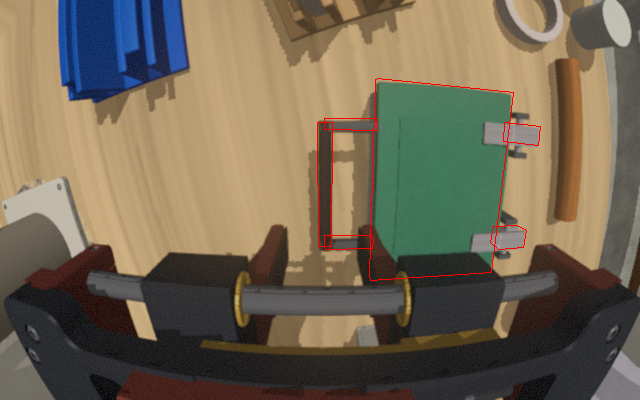

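Request:
{"method": "arm_command", "body": {"targets": [[1,15,3,0],[0,25,2,0],[0,25,0,0],[0,25,0,0],[0,20,0,0],[0,12,0,0],[0,6,0,0],[0,0,0,0],[0,0,0,0]]}}

```text
t: 4.87
ee_pos: [483.2, 31.4, 74.0]
orientation: [-1.566, 0.143, -0.143]
ft_force: [-0.4, 0.9, 0.5]
width: 39.4
```

Request:
{"method": "arm_command", "body": {"targets": [[0,0,0,0],[0,0,0,0],[0,0,0,0],[0,0,0,0],[0,0,0,0],[0,0,0,0]], "gripper": 0}}

```text
t: 5.37
ee_pos: [483.4, 32.1, 74.1]
orientation: [-1.566, 0.141, -0.142]
ft_force: [-0.8, 0.7, 4.5]
width: 11.3
```

```bash
python3 go.py 482 34 73 2.961; python3 - <<'E'
from h import *
im=get_image('wrist');cv2.imwrite('pics/w2.png',im)
E
```

```text
toolaxes [[0.984, 0.001, 0.179], [-0.179, -0.0, 0.984], [0.001, -1.0, 0.0]] turn about tool y 0.00042526256982992173 shift after turn [-1.715  1.133  1.606] before turn [-1.715  1.133  1.607] ee [483.398  32.112  74.134] t 5.3667 F [-0.842  0.731  4.486]
```

View pics/w2.png

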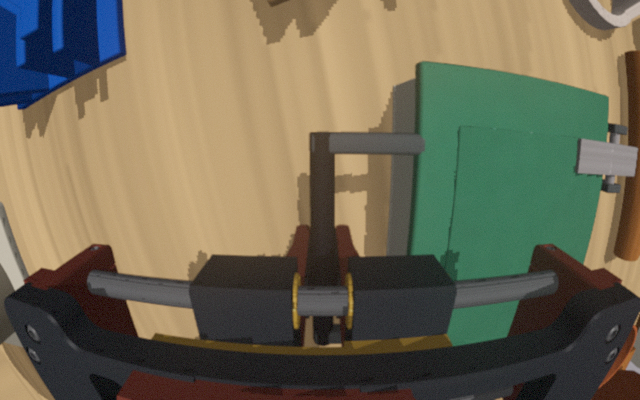

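Request:
{"method": "arm_command", "body": {"targets": [[1,0,0,0],[1,0,0,0],[0,0,0,0],[0,0,0,0]]}}

```text
t: 5.75
ee_pos: [483.4, 32.0, 73.6]
orientation: [-1.566, 0.144, -0.139]
ft_force: [-5.3, 3.1, 6.9]
width: 11.0
```

```bash
python3 - <<'E'
from h import *
a=np.radians(np.concatenate([[0,3,7,12],np.arange(18,85,6),[87,90]]))
x=np.round(195*(1-np.cos(a)),1);y=np.round(-195*np.sin(a),1)
print([[round(float(p),1),round(float(q),1),0,0] for p,q in zip(np.diff(x),np.diff(y))])
o=get_obs();print(o['ft_force'],o['ee_pos'])
E
```

```text
[[0.3, -10.2, 0, 0], [1.2, -13.6, 0, 0], [2.8, -16.7, 0, 0], [5.2, -19.8, 0, 0], [7.4, -19.0, 0, 0], [9.2, -18.2, 0, 0], [11.1, -17.1, 0, 0], [12.9, -15.9, 0, 0], [14.4, -14.4, 0, 0], [15.9, -12.9, 0, 0], [17.1, -11.1, 0, 0], [18.2, -9.2, 0, 0], [19.0, -7.4, 0, 0], [19.8, -5.2, 0, 0], [20.1, -3.2, 0, 0], [10.2, -0.8, 0, 0], [10.2, -0.3, 0, 0]]
[-5.34325195  3.118669    6.93210396] [483.44142032  32.0451349   73.5965979 ]
```

Request:
{"method": "arm_command", "body": {"targets": [[-0.7,-5,0,0],[0,-5.2,0,0],[0.6,-6.8,0,0],[0.6,-6.8,0,0],[1.4,-8.4,0,0],[1.4,-8.3,0,0],[2.6,-9.9,0,0],[2.6,-9.9,0,0],[3.7,-9.5,0,0],[3.7,-9.5,0,0],[4.6,-9.1,0,0],[4.6,-9.1,0,0],[5.6,-8.6,0,0],[5.5,-8.5,0,0],[0,0,0,0],[0,0,0,0]]}}

```text
t: 7.08
ee_pos: [518.9, 25.4, 189.3]
orientation: [-1.566, 0.145, -0.139]
ft_force: [-10.8, 2.1, 4.6]
width: 11.4
```

```bash
python3 - <<'E'
from h import *
o=get_obs();print(o['ft_force'],o['moment'],o['ee_pos'],o['width'])
c=np.array([675.3,-2.9,75]);print(np.linalg.norm(np.array(o['ee_pos'])+[0,0,1.4]-c))
cv2.imwrite('pics/s3.png',get_image('scene')[100:320,220:540])
E
```

```text
[-10.76371343   2.14106835   4.56549086] [0.41220158 1.84110284 0.03999298] [518.91022558  25.40921899 189.31412229] 11.40761228952365
196.5933150403299
```

View pics/s3.png

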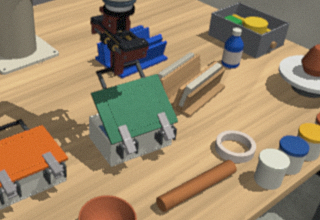

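Request:
{"method": "arm_command", "body": {"targets": [[5.9,-8.4,0,0],[6.4,-7.9,0,0],[7.2,-7.2,0,0],[7.2,-7.2,0,0],[7.9,-6.5,0,0],[8,-6.4,0,0],[8.5,-5.6,0,0],[8.6,-5.5,0,0],[9.1,-4.6,0,0],[9.1,-4.6,0,0],[9.5,-3.7,0,0],[9.5,-3.7,0,0],[9.9,-2.6,0,0],[9.9,-2.6,0,0],[10,-1.6,0,0],[10.1,-1.6,0,0],[10.2,-0.8,0,0],[10.2,-0.3,0,0],[0,0,0,0],[0,0,0,0]]}}

```text
t: 8.8
ee_pos: [676.7, -3.2, 269.7]
orientation: [-1.566, 0.14, -0.144]
ft_force: [-0.4, 1.9, 5.3]
width: 11.2
```

```bash
python3 - <<'E'
from h import *
o=get_obs();print(o['ft_force'],o['moment'],o['ee_pos'],o['width'])
a=get_image('scene')[60:300,260:500]
b=get_image('side')[60:300,160:400]
cv2.imwrite('pics/s4.png',cv2.resize(np.hstack([a,b]),(800,400)))
E
```

```text
[-0.37620663  1.91001631  5.3031841 ] [ 0.1146413  -0.03011128 -0.00611443] [676.70519364  -3.1543639  269.70017534] 11.230831053809906
```

View pics/s4.png

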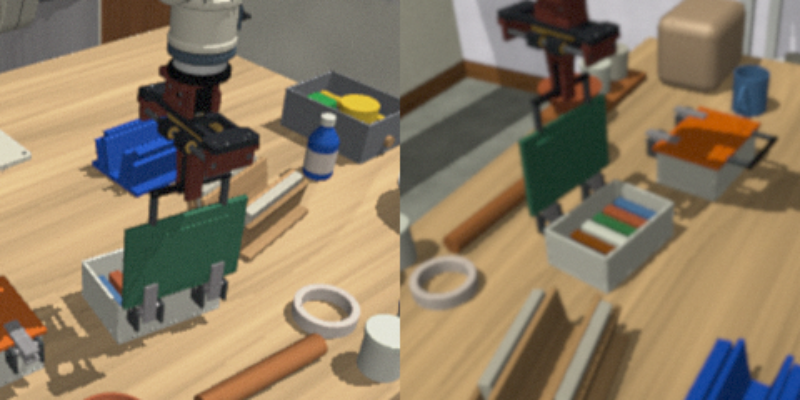

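Request:
{"method": "arm_command", "body": {"targets": [[0,-3,0,0],[0,-4,0,0],[0,-5,0,0],[0,-6,0,0],[0,-8,0,0],[0,-10,0,0],[0,-10,0,0],[0,-10,0,0],[0,-8,0,0],[0,-8,0,0],[0,-5,0,0],[0,-3,0,0],[0,0,0,0],[0,0,0,0],[0,0,0,0]]}}

```text
t: 10.15
ee_pos: [675.0, -3.0, 348.4]
orientation: [-1.566, 0.143, -0.141]
ft_force: [0.4, 0.4, -4.4]
width: 11.3
```

```bash
python3 go.py 528 301 350 0.19; python3 - <<'E'
from h import *
a=get_image('scene')[40:280,260:500]
b=get_image('side')[40:280,160:400]
cv2.imwrite('pics/s5.png',cv2.resize(np.hstack([a,b]),(800,400)))
E
```

```text
toolaxes [[0.984, -0.001, 0.179], [-0.179, 0.0, 0.984], [-0.001, -1.0, -0.0]] turn about tool y -0.37043907571810797 shift after turn [-86.932  -1.583 326.291] before turn [-199.161   -1.445  272.688] ee [674.989  -3.002 348.374] t 10.15 F [ 0.414  0.423 -4.425]
```

View pics/s5.png

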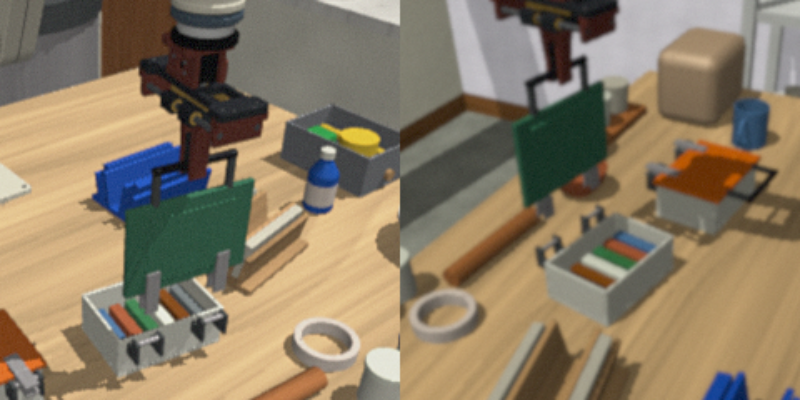

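Request:
{"method": "arm_command", "body": {"targets": [[0,0,0,-0.04],[0,0,0,-0.06],[0,0,0,-0.07],[0,0,0,-0.07],[0,0,0,-0.07],[0,0,0,-0.06],[0,0,0,0],[0,0,0,0]]}}

```text
t: 10.92
ee_pos: [675.2, -3.0, 348.7]
orientation: [-1.566, -0.147, 0.148]
ft_force: [-0.5, 0.6, -2.8]
width: 11.4
```

Request:
{"method": "arm_command", "body": {"targets": [[-2,0,6,0],[-3,0,12,0],[-5,0,18,0],[-6,0,22,0],[-6,0,22,0],[-6,0,22,0],[-6,0,22,0],[-6,0,22,0],[-6,0,22,0],[-6,0,22,0],[-6,0,22,0],[-6,0,22,0],[-6,0,22,0],[-5,0,22,0],[-4,0,18,0],[-3,0,14,0],[-3,0,10,0],[-2,0,6,0],[0,0,0,0],[0,0,0,0]]}}

```text
t: 12.58
ee_pos: [528.4, 300.5, 349.0]
orientation: [-1.566, -0.149, 0.149]
ft_force: [0.5, -0.5, -5.0]
width: 11.1
```

```bash
python3 go.py 528 301 350 0.19; python3 - <<'E'
from h import *
im=get_image('wrist')
for d in tip_of('wrist','slot'): print(round(d['conf'],2),np.round(d['at']),atz('wrist',d['at'],12).round(1))
P=T(528,301,12,.19,np.array([[s*13,y,0] for s in(-1,1) for y in(-100,100)]+[[s*28,y,70] for s in(-1,1) for y in(-100,100)],float))
q=proj('wrist',P).round().astype(int)
for i in(0,2,4,6): cv2.line(im,tuple(map(int,q[i])),tuple(map(int,q[i+1])),(0,0,255) if i<4 else (255,0,255),1)
a=get_image('scene')[20:240,300:520];b=get_image('side')[90:330,130:370]
for n in('scene','side'):
    get_image(n)
    for d in tip_of(n,'slot'): print(n,round(d['conf'],2),np.round(d['at']),atz(n,d['at'],12).round(1))
cv2.imwrite('pics/w6.png',im[:,80:600])
o=np.hstack([cv2.resize(a,(400,400)),cv2.resize(b,(400,400))]);cv2.imwrite('pics/s6.png',o)
E
```

```text
toolaxes [[0.982, 0.0, -0.189], [0.189, -0.0, 0.982], [-0.0, -1.0, -0.0]] turn about tool y -0.00023795941508316678 shift after turn [-0.3   -0.97   0.527] before turn [-0.3   -0.97   0.527] ee [528.394 300.539 349.03 ] t 12.5833 F [ 0.476 -0.538 -5.042]
0.72 [322. 161.] [528.9 298.7  12. ]
0.56 [174. 143.] [277.8 286.7  12. ]
scene 0.93 [351. 156.] [274.7 293.5  12. ]
scene 0.65 [407. 187.] [519.5 311.1  12. ]
side 0.9 [252. 290.] [526.6 307.9  12. ]
side 0.76 [361. 326.] [276.8 290.4  12. ]
```

View pics/w6.png

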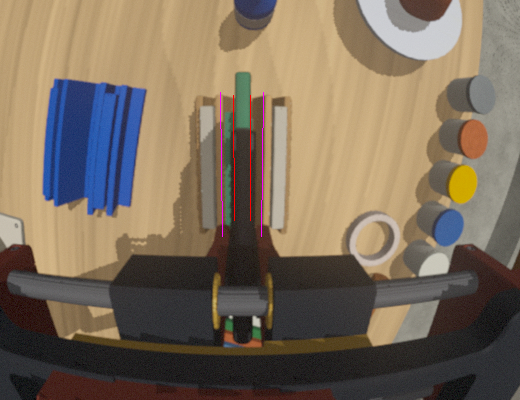

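View pics/s6.png

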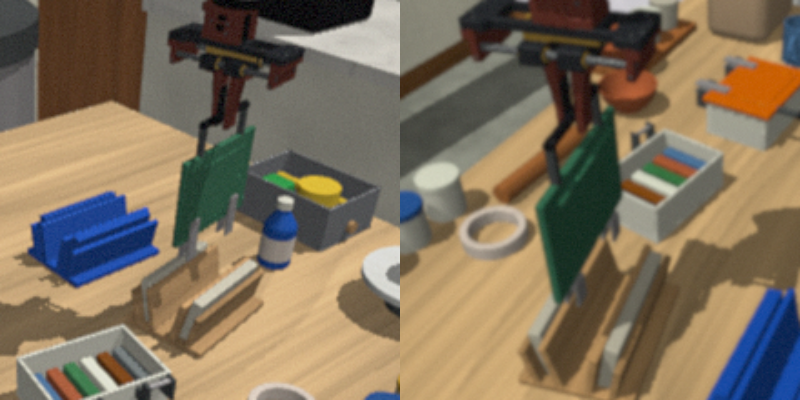

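```bash
python3 - <<'E'
from h import *
from scipy.optimize import minimize
np.set_printoptions(precision=2,suppress=True)
rs=[];S={}
for n in('scene','side','wrist'):
    get_image(n)
    for d in tip_of(n,'green_lid')[:1]: rs.append(ray(n,d['at']));print(n,d['conf'],d['at'],atz(n,d['at'],153))
    for d in silhouettes(n,'green_lid')[:1]: S[n]=d['pixels'];print(d['at'],d['pixels'].sum())
if len(rs)>1: print(tri(rs))
o=get_obs();B=np.array(o['ee_pos'])+[0,0,2]
a=.19
def parts(v):
    # lid frame: X up (tilted by v0 about bar), Y along slot y (or reversed), hang from bar
    ex=np.array([np.cos(a),np.sin(a),0]);ey=np.array([-np.sin(a),np.cos(a),0]);ez=np.array([0,0,1.])
    X=np.cos(v[0])*ez-np.sin(v[0])*ex;Z=np.cross(X,ey);M=np.stack([X,ey,Z],1)
    return [(P-[195,0,0])@M.T+B+v[1]*ey for P in LID]
for ns in (['scene'],['side'],['scene','side']):
    if any(n not in S for n in ns): continue
    f=lambda v:sum(1-(mask(n,parts(v))&S[n]).sum()/(mask(n,parts(v))|S[n]).sum() for n in ns)
    g=min(((f([t,y]),t,y) for t in np.arange(-.25,.26,.02) for y in(-6,-3,0,3,6)));print(ns,g)
E
```

```text
scene 0.82 [416.4, 143.4] [510.54 334.25 153.  ]
[418.9, 119.0] 2129
side 0.61 [245.8, 244.8] [523.8  309.07 153.  ]
[238.4, 212.2] 3937
wrist 0.72 [322.3, 175.1] [527.95 304.47 153.  ]
[320.5, 190.1] 5942
(array([524.58, 311.75, 162.87]), [np.float64(4.830516646031676), np.float64(6.421175685811654), np.float64(6.064793135647869)])
['scene'] (np.float64(0.10563973063973064), np.float64(-0.01000000000000012), 6)
['side'] (np.float64(0.1357316265725006), np.float64(0.009999999999999898), 0)
['scene', 'side'] (np.float64(0.2646314623688881), np.float64(0.009999999999999898), 0)
```

Request:
{"method": "arm_command", "body": {"targets": [[1,4,0,0],[0,8,0,0],[0,10,0,0],[0,10,0,0],[0,8,0,0],[0,6,0,0],[0,6,0,0],[0,6,0,0],[0,6,0,0],[0,6,0,0],[0,6,0,0],[0,6,0,0],[0,4,0,0],[0,3,0,0],[0,0,0,0],[0,0,0,0]]}}

```text
t: 14.77
ee_pos: [529.4, 301.0, 260.0]
orientation: [-1.566, -0.149, 0.149]
ft_force: [0.4, -0.2, -3.8]
width: 11.2
```

Request:
{"method": "arm_command", "body": {"targets": [[0,5,0,0],[0,5,0,0],[0,5,0,0],[0,5,0,0],[0,4,0,0],[0,3,0,0],[0,2,0,0],[0,2,0,0],[0,0,0,0],[0,0,0,0]]}}

```text
t: 15.6
ee_pos: [529.4, 301.0, 229.1]
orientation: [-1.566, -0.149, 0.149]
ft_force: [0.6, 0.4, -4.3]
width: 11.3
```

Request:
{"method": "arm_command", "body": {"targets": [[0,1,0,0],[0,1,0,0],[0,1,0,0],[0,0,0,0],[0,0,0,0]]}}

```text
t: 16.02
ee_pos: [530.2, 301.3, 227.3]
orientation: [-1.565, -0.151, 0.147]
ft_force: [-0.2, 0.4, 6.0]
width: 11.1
```

Request:
{"method": "arm_command", "body": {"targets": [[0,0,0,0],[0,0,0,0],[0,0,0,0],[0,0,0,0],[0,0,0,0],[0,0,0,0],[0,0,0,0],[0,0,0,0]], "gripper": 100}}

```text
t: 16.68
ee_pos: [529.4, 300.9, 226.0]
orientation: [-1.566, -0.149, 0.149]
ft_force: [1.7, -0.8, 0.5]
width: 60.4
```

```bash
python3 - <<'E'
from h import *
o=get_obs();print(o['ft_force'],o['ee_pos'],o['width'])
im=get_image('wrist')
a=get_image('scene')[20:240,300:520];b=get_image('side')[90:330,130:370]
cv2.imwrite('pics/s7.png',np.hstack([cv2.resize(x,(266,320)) for x in (a,b)]+[im[40:360,190:456]]))
E
```

```text
[ 1.65671622 -0.83096168  0.5192175 ] [529.35184294 300.93045958 225.98567275] 60.41963763500589
```

View pics/s7.png

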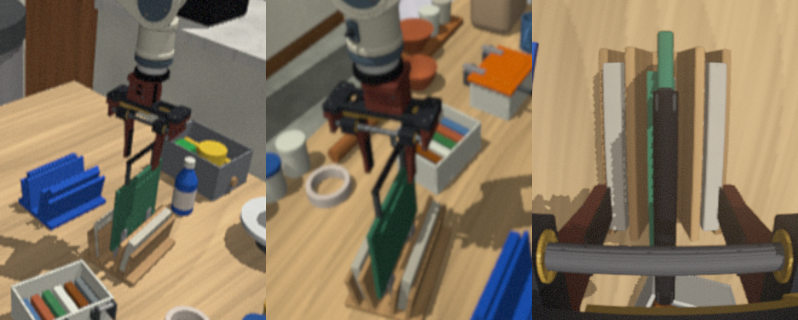

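Request:
{"method": "arm_command", "body": {"targets": [[0,0,0,0],[0,0,0,0],[0,0,0,0],[0,-3,0,0],[0,-5,0,0],[0,-8,0,0],[0,-12,0,0],[0,-15,0,0],[0,-20,0,0],[0,-20,0,0],[0,-20,0,0],[0,-15,0,0],[0,-8,0,0],[0,0,0,0],[0,0,0,0],[0,0,0,0],[0,0,0,0],[0,0,0,0],[0,0,0,0]]}}

```text
t: 18.42
ee_pos: [529.2, 300.8, 351.2]
orientation: [-1.566, -0.148, 0.15]
ft_force: [-0.1, -0.1, -0.3]
width: 87.9
```

```bash
python3 - <<'E'
from h import *
o=get_obs();print(o['ft_force'],o['ee_pos'],o['width'],o['t'])
im=get_image('wrist')
a=get_image('scene')[60:280,300:520];b=get_image('side')[90:330,130:370]
rs=[]
for n in('scene','side','wrist'):
    get_image(n)
    for d in tip_of(n,'green_lid')[:1]: rs.append(ray(n,d['at']));print(n,d['conf'],d['at'],atz(n,d['at'],32))
if len(rs)>1: print(tri(rs))
cv2.imwrite('pics/s8.png',np.hstack([cv2.resize(x,(266,320)) for x in (a,b)]+[im[40:360,190:456]]))
E
```

```text
[-0.12199298 -0.12800054 -0.28259895] [529.15291264 300.8181647  351.23532824] 87.92020917221099 18.4167
scene 0.97 [411.5, 179.3] [516.63130569 329.52128893  32.        ]
side 0.89 [251.4, 281.1] [529.66034492 300.01578256  32.        ]
wrist 0.84 [320.4, 159.3] [526.05621634 304.14084105  32.        ]
(array([526.39129615, 308.95119622,  45.07462036]), [np.float64(5.318310979780442), np.float64(3.467696314085409), np.float64(2.9852049503378932)])
```

View pics/s8.png

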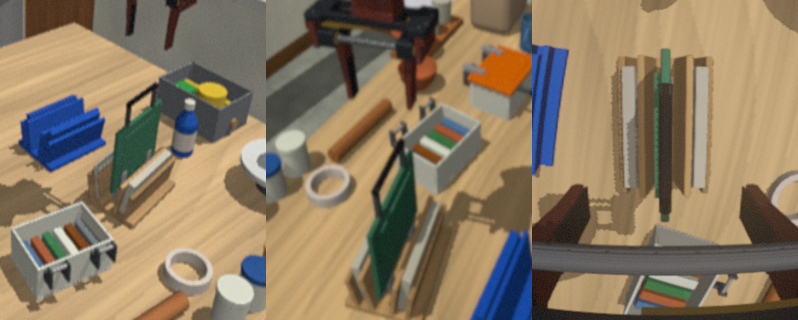

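```bash
python3 -c "
from workcell import *
print(close_job())"
```

```text
the job is handed in; nothing more can be done
None
```

I swung the green lid up by its bar until it stood upright on its pins. I then lifted it about 79 mm straight up and off them, turned it 0.37 rad, and lowered it hooks down into the wooden rack's middle slot. After letting go I raised the gripper about 125 mm and handed the job in at about 18.7 s.

**Last checks:**
- **Seating:** the floor contact came with the TCP at about 226–227 mm, where about 226 mm was expected. The net upward force was about 6 N.
- **After release:** the lid stood nearly upright in the slot and the gripper was clear, with forces near zero. In the last pictures the orange lid was still shut. The blue rack was not touched.
- **Disagreement:** the networks' triangulated origin of the placed lid came out 45 mm above the table, where 32 mm is nominal, with 3–5 mm spread between cameras. The same measurement read about 9 mm high in the air, so I trusted the contact height and the pictures.

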